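# Slide a loose tube-and-flange fit-up onto the weld slide and send it home under the torch

## Robot

A 6-joint arm with a two-finger parallel gripper is mounted at the origin on the work surface. World frame = base frame: x ahead of the robot, y to its left, z up, the work surface at z = 0. Lengths are in m, angles in rad, forces in N, time in s.
With the tool pointing down it reaches from about 0.375 to 0.975 m from the base axis. Payload 3.8 kg.
Tool frame: the origin (TCP) lies between the finger pads; the fingertips stand 14 mm ahead of it and the grasp point (between the pads) lies 5 mm behind it; z points along the fingers, y is the line along which they close (so a half turn about z gives the same grasp; the last joint's range is limited). The gripper opens to 88 mm and grips with 3 to 60 N. Pads are 18 mm wide; open, the fingers measure 123 mm over their backs; the gripper's body (75 mm by 187 mm) begins 45 mm behind the grasp point.
Start: joints at [1.152, 0.264, 1.604, -0, 1.274, -0.037], TCP at [0.251, 0.626, 0.253] pointing down, gripper open.
Joint ranges: [-2.63, 2.63], [-0.94, 2.18], [0.31, 2.57], [-1.31, 4.45], [0, 2.66], [-2.55, 2.55]. Speed limits (rad/s): [2.57, 2.57, 3.14, 3.14, 3.14, 3.14].

## Interface

Orientations are given as [roll, pitch, yaw] about the fixed x, y, z axes, in that order (R = Rz(yaw) Ry(pitch) Rx(roll)).
In Python, from plant import ctrl, cams gives the robot as it stands.
- The arm moves only by the shell command python3 -m pendant 'ROWS' [OPENING] [FORCE]. ROWS is JSON, one flat list of numbers, 6 for each row, row after row: the shift along the tool's x, y, z in mm, then the turn, a rotation vector about the tool's x, y, z in degrees. In form: [tx, ty, tz, ax, ay, az, tx, ty, tz, ax, ay, az, ...]. A call has exactly 5 rows; each row shifts and turns the commanded pose from where the row before left it, along the tool's axes as they then stand; what a row does not reach is not made up. A row lasts 1/10 s, in which the tool goes at most 50 mm and 8.59 degrees, less where a joint would pass 70% of its speed; a pose out of reach is approached as far as the arm can. A call with a gripper value outside its range is refused whole. OPENING is the opening, from 0 (shut) to 1 (fully open), set as the call begins (- or left out, the last holds). The fingers move at their own pace and stop on an object; FORCE is the grip in N (left out, the last holds). Time passes only in rows, so rows that do not move let the fingers close, or fill a call up. It gives the time, the measured TCP pose, the force, the opening and the grip force at its end, in the units of the state.
- ctrl.sense(): the state, without advancing time (a new reading comes with each control period).
- cams.camera(name): name is "scene" or "side" or "wrist"; returns a dict with "color" (420x560x3 uint8, red, green, blue), "range_z" (420x560 float32, m along the optical axis (not along the pixel's ray), 0 where there is no reading), "vfov" (degrees; the focal length in pixels is half the picture's height over the tangent of half this angle, whatever the lens; pixels are square), "cx", "cy" (the principal point, pixels), "k1" (the pictures are not rectified: a ray, as slopes to the right and down, at radius r is drawn at 1 + k1 r^2 times it, then the intrinsics apply), "world_from_camera" (4x4, takes a point from camera to world coordinates); the wrist camera has in their place "hand_eye" (4x4, takes a point from camera to tool coordinates, whose origin is the TCP and whose axes are the flange's). Camera axes: x right, y up, looking along -z (the intrinsics and any distortion apply to the point x, -y, -z); pixel columns grow to the right and rows downward; lengths in m; the calibration is good to about 2 mm. A picture is of the moment at which its call begins: read the wrist's pose just before it.
- ctrl.close_job(): hands the job in; it is judged then, once.
The state is a dict: "time_s": time; "qpos": joint angles; "joint_velocities": joint speeds; "joint_torque": joint torques, N m; "tool_pos": TCP position; "tcp_rot": TCP orientation; "wrist_force": force on the tool from outside, world axes, zero at the start; "moment": the same for the moment, N m; "gripper_width": finger opening in m; "gripper_force": force on a finger pad.
Only numpy, scipy, OpenCV 4.12 (cv2) and the standard library are available. Lean on these libraries where they do the work, as an engineer would, in place of code of your own. Each camera call takes 0.05 s, during which the arm holds its last target. There are 200 camera calls.

## Task

The tube is only standing on the flange, not tacked, so without lifting or tipping them slide the flange gently across the fit-up plate onto the weld carriage until its rim bears on both locating pins, the tube staying centred on it. Then push the carriage in until it clicks home under the torch, fit-up still against the pins. Do not bump the torch or its rail, and leave the tin, the magnet square and the brush where they are.

Things in the scene. Friction and masses are not known exactly. Their poses are not given: they have to be found in the camera images.
- station: Fixed weld station. Origin on the bench under the seat's home place; x = the way the carriage is pushed in, y = from the carriage to the fit-up plate beside it, z up. Fit-up plate: perforated steel, x -220 to 50 mm, y 79 to 389 mm, its top 45 mm above the bench; a 4 mm gap and a 0.3 mm step down lead onto the carriage.
- flange: Loose aluminium flange ring, 120 mm outside diameter, 20 mm thick, 64 mm bore, six bolt-hole marks, about 0.4 kg, lying on the fit-up plate. Origin: centre of its underside, z up. Slides with a friction coefficient of 0.48 to 0.72 on steel.
- shell: Loose aluminium tube, 90 mm outside diameter, 5 mm wall, 90 mm tall, open at both ends, about 0.3 kg, standing on the flange, concentric, held by its own weight alone (its top is 110 mm above the plate; a 15 mm ledge of flange shows all round). Origin: centre of its lower end, z up.
- seat (a point): Centre of the scribed ring (125 mm diameter) on the carriage top, 44.7 mm above the bench; moves with the carriage, axes as the station. Two steel pins, 12 mm diameter, 16 mm tall, stand on the carriage at x +-46.7, y -46.7 mm from it: a flange touching both is centred on it. Carriage top: x -100 to 90, y -75 to 75 mm from it.
- lip (a point): Middle of the front face of the carriage's upstanding steel lip, 106 mm before the seat and 18 mm above the carriage top. The lip is 90 mm wide (along y), 6 mm thick, and its upper edge is 33 mm above the carriage top; its face looks to -x of the station.
- carriage (a joint): Carriage slide, m: 0 = home against its end stop, grows as it is drawn out towards -x of the station; starts 0.09 to 0.115. It runs with about 2.5 N of drag and stays where it is left. From 17 to 8 mm before home a spring roller must be pushed over a hump (about 8 N in all); from 4 mm the roller draws the carriage home by itself and holds it.
- torch_rail: Fixed aluminium profile above the slide, same origin and axes as the station: 60 mm wide (y 75 to 135 mm), along x from -193 to 200 mm, underside 160 mm above the fit-up plate, top 40 mm higher; on a red column 60 x 70 mm at x 140 to 200, y 70 to 140 mm.
- torch: Fixed welding torch under the rail, same origin and axes as the station: its copper nozzle ends at x 41, y 41, z 75 mm and it rises from there towards +x +y to its clamp at x 100, y 105, z 143 mm.
- paste_tin: Bystander: loose round steel tin with a black cap, 64 mm diameter, 55 mm tall; origin under its centre.
- magnet_square: Bystander: loose red and steel magnet square, about 78 x 78 mm, 22 mm tall; origin under its centre.
- wire_brush: Bystander: loose wire brush with a wooden back, about 150 x 24 mm, 24 mm tall, lying along its x; origin under its middle.
Things that resemble listed ones, but are neither listed nor needed, are in the scene too. There is more than one size of the flange; the one meant has the size given above.

How it is judged:
By the outcome, as a careful person would: the job done as asked, in the order asked, and still so for the second after the job is handed in, with the robot touching nothing.
It also fails if it takes over 64 s, if anything falls off the work surface, if the arm or the gripper's body presses on something with over 40 N, if the wrist force passes 120 N, or if a joint passes its speed limit or range.

## Working session

There is one attempt and no reset: what is moved stays moved. The work goes in short steps, Python scripts to look and compute and a shell command to move; the robot and the scene stay as the last step left them, time stands still between calls to the robot, and variables do not carry over. Pictures are saved under pics/ and viewed, at most 10 in all, crops included, and the job is handed in when it is done.

```bash
ls; mkdir -p pics; python3 - <<'E'
from plant import ctrl,cams
import cv2,numpy as np
print(ctrl.sense())
for n in("scene","side"):
    c=cams.camera(n); cv2.imwrite(f"pics/{n}0.png",c["color"][:,:,::-1]); np.save(f"pics/{n}0.npy",c,allow_pickle=True)
    print(n,c["vfov"],c["cx"],c["cy"],c["k1"],c["world_from_camera"].tolist())
E
```

```text
pics
{'time_s': 0.0, 'qpos': array([ 1.15209099e+00,  2.64759120e-01,  1.60538240e+00, -9.00127681e-06,
        1.27369969e+00, -3.68694201e-02]), 'joint_velocities': array([-0.00225221, -0.00049252, -0.00061928, -0.00107056, -0.00150414,
        0.00164716]), 'joint_torque': array([-7.68627506e-04, -5.02117896e+01, -3.56874955e+01,  7.25270435e-02,
        2.94900639e-02, -1.84200208e-04]), 'tool_pos': array([0.25122731, 0.62576558, 0.25137942]), 'tcp_rot': array([-3.13934530e+00, -7.42891123e-05,  2.75975929e+00]), 'wrist_force': array([ 0.41103023, -0.218683  , -0.13409145]), 'moment': array([ 0.01301324, -0.00337596,  0.02704808]), 'gripper_force': 0.0, 'gripper_width': 0.08810549321746122}
scene 57.51123288676996 275.84946692617746 204.27948424020047 -0.10588608526771717 [[0.07365828266431577, -0.7289650099769847, 0.6805765729322443, 1.177482203038381], [0.997190244446773, 0.04450121857479764, -0.06025991972732239, -0.013404546067556186], [0.013640886156295436, 0.6831029613276557, 0.7301946798287826, 0.7593689307422871], [0.0, 0.0, 0.0, 1.0]]
side 42.83298021904848 279.01777784619685 207.06868200606098 -0.2069103771496211 [[0.8798609787524198, 0.3080963278996666, -0.3618305001013255, 0.06738059571802048], [-0.47513546149615254, 0.5550271718298123, -0.6827819064382404, -0.892341236399883], [-0.009536838976950294, 0.7726716581222202, 0.634734241582244, 0.9366713512019504], [0.0, 0.0, 0.0, 1.0]]
```

View pics/scene0.png

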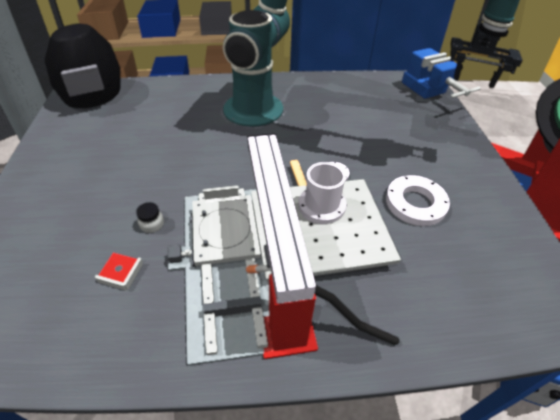

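View pics/side0.png

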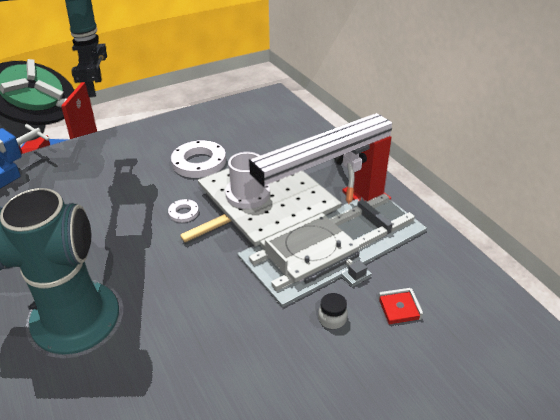

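The scene view shows the carriage (about 225,225), its pins, the rail (270,200), the tube on its flange (325,190) and the larger decoy ring (418,200). In the side view the tube is at (245,175), the scribed ring at (313,240), the lip at (270,270) and the small decoy ring at (183,210).

```bash
cat > h.py <<'E'
import numpy as np,cv2
from plant import ctrl,cams
from scipy.spatial.transform import Rotation as Ro
def K(c):
    f=210/np.tan(np.radians(c["vfov"])/2); return np.array([[f,0,c["cx"]],[0,f,c["cy"]],[0,0,1.]])
def rays(c,uv):
    # distorted = r*(1+k1 r^2)
    d=np.array([c["k1"],0,0,0.])
    return cv2.undistortPointsIter(np.float64(uv).reshape(-1,1,2),K(c),d,None,None,(3,50,1e-10)).reshape(-1,2)
def W(c):
    return c["world_from_camera"] if "world_from_camera" in c else c["T"]@c["hand_eye"]
def toolT(s):
    T=np.eye(4);T[:3,:3]=Ro.from_euler("xyz",s["tcp_rot"]).as_matrix();T[:3,3]=s["tool_pos"];return T
def snap(n):
    s=ctrl.sense();c=dict(cams.camera(n))
    if n=="wrist":c["T"]=toolT(s)
    return c
def cloud(c):
    v,u=np.mgrid[:420,:560];r=rays(c,np.stack([u,v],-1));z=c["range_z"].reshape(-1)
    P=np.c_[r[:,0]*z,-r[:,1]*z,-z];M=W(c);P=P@M[:3,:3].T+M[:3,3];P[z==0]=np.nan
    return P.reshape(420,560,3)
def at_z(c,uv,z):
    r=rays(c,uv);M=W(c);d=np.c_[r[:,0],-r[:,1],-np.ones(len(r))]@M[:3,:3].T
    return M[:3,3]+d*((z-M[2,3])/d[:,2])[:,None]
def project(c,P):
    M=np.linalg.inv(W(c));p=P@M[:3,:3].T+M[:3,3];s=np.c_[p[:,0],-p[:,1]]/-p[:,2:]
    s=s*(1+c["k1"]*(s**2).sum(1,keepdims=True));k=K(c);return s*k[0,0]+k[:2,2]
def ortho(c,z,x0,x1,y0,y1,mm=1.):
    # picture of plane z: rows = x decreasing downward, cols = y decreasing to right (seen from above, x up)
    X,Y=np.meshgrid(np.arange(x1,x0,-mm/1e3),np.arange(y1,y0,-mm/1e3),indexing="ij")
    p=project(c,np.stack([X,Y,0*X+z],-1).reshape(-1,3)).astype(np.float32)
    m=p.reshape(*X.shape,2);return cv2.remap(c["color"],m[...,0],m[...,1],cv2.INTER_LINEAR)
E
python3 - <<'E'
from h import *
for n in("scene","side"):
    c=np.load(f"pics/{n}0.npy",allow_pickle=True).item();P=cloud(c);z=P[...,2]
    roi=(P[...,0]>.25)&(P[...,0]<.9)&(P[...,1]>-.3)&(P[...,1]<.5)
    h,e=np.histogram(z[roi],bins=np.arange(-.01,.27,.002));print(n,[(round(e[i],3),int(h[i])) for i in range(len(h)) if h[i]>60])
    for nm,a,b in(("tubetop",.151,.159),("flange",.061,.069),("railtop",.24,.25),("plate",.042,.048)):
        m=(roi&(z>a)&(z<b)).astype(np.uint8)
        k,l,st,ce=cv2.connectedComponentsWithStats(m)
        for i in range(1,k):
            if st[i,4]>60:
                q=P[l==i];r=cv2.minAreaRect((q[:,:2]*1000).astype(np.float32));print(nm,st[i],q.mean(0).round(4),np.round(r[0],1),np.round(r[1],1),round(r[2],2))
s=np.load("pics/scene0.npy",allow_pickle=True).item();t=np.load("pics/side0.npy",allow_pickle=True).item()
im=np.hstack([ortho(s,.045,.3,.85,-.15,.25),ortho(t,.045,.3,.85,-.15,.25)]);cv2.imwrite("pics/ortho.png",im[...,::-1])
E
```

```text
scene [(np.float64(-0.004), 484), (np.float64(-0.002), 7220), (np.float64(0.0), 17200), (np.float64(0.002), 7619), (np.float64(0.004), 728), (np.float64(0.006), 171), (np.float64(0.008), 215), (np.float64(0.01), 1549), (np.float64(0.012), 3597), (np.float64(0.014), 1572), (np.float64(0.016), 278), (np.float64(0.018), 168), (np.float64(0.02), 171), (np.float64(0.022), 252), (np.float64(0.024), 333), (np.float64(0.026), 590), (np.float64(0.028), 1493), (np.float64(0.03), 1117), (np.float64(0.032), 305), (np.float64(0.034), 185), (np.float64(0.036), 183), (np.float64(0.038), 230), (np.float64(0.04), 214), (np.float64(0.042), 1072), (np.float64(0.044), 4998), (np.float64(0.046), 3640), (np.float64(0.048), 517), (np.float64(0.05), 86), (np.float64(0.052), 130), (np.float64(0.054), 228), (np.float64(0.056), 158), (np.float64(0.058), 92), (np.float64(0.06), 90), (np.float64(0.062), 112), (np.float64(0.064), 271), (np.float64(0.066), 199), (np.float64(0.068), 82), (np.float64(0.072), 73), (np.float64(0.074), 65), (np.float64(0.076), 89), (np.float64(0.078), 85), (np.float64(0.082), 67), (np.
[... 3705 characters left out ...]
.238), 148), (np.float64(0.24), 586), (np.float64(0.242), 1059), (np.float64(0.244), 492)]
tubetop [343 152  46  13 160] [0.8001 0.0235 0.1547] [816.6  29.2] [ 51.1 117.4] 82.19
flange [226 183  44  22 272] [0.5136 0.1291 0.0635] [517.5 138.9] [ 86.2 116. ] 56.66
railtop [ 249  114  143   60 2187] [0.6675 0.0228 0.243 ] [682.9  25.1] [398.4  68.1] 5.27
plate [199 169  31  35 285] [0.4716 0.2427 0.0434] [485.5 228.1] [ 98.2 127.3] 3.45
plate [ 233  172  127  106 4118] [ 0.5838 -0.0222  0.0439] [593.    3.2] [268.7 334.3] 4.84
plate [223 197  11  21  67] [0.4593 0.1355 0.0436] [458.3 135.3] [85.2 23.4] 76.22
plate [363 203  29  24 128] [ 0.7854 -0.085   0.0439] [784.8 -79.1] [ 21.3 102.7] 6.07
```

View pics/ortho.png

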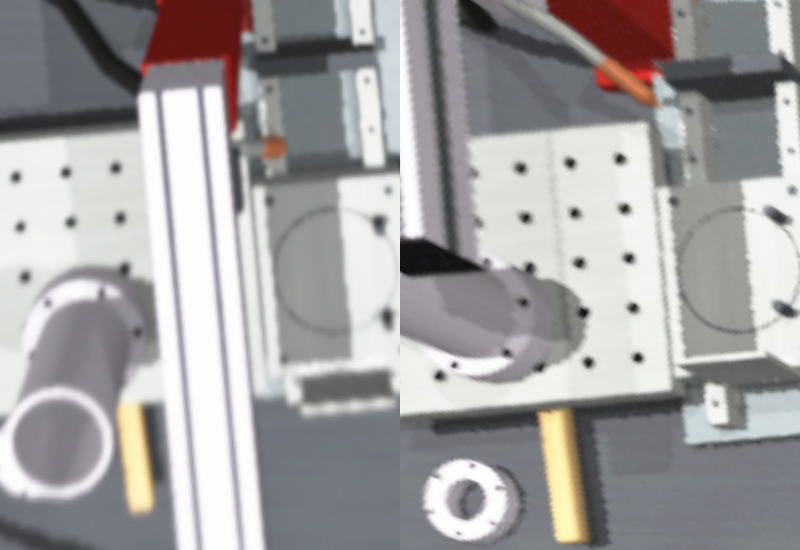

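The rectified views give a station yaw of about 5.3°, with the station origin near world (0.688, -0.078). The flange is at about (0.53, 0.16) and the seat at about (0.58, -0.086). Next I move the wrist camera over the scene for a finer measurement.

```bash
R='[-13,-10,-10,0,0,0,-26,-20,-14,0,0,0,-28,-22,-14,0,0,0,-28,-22,-14,0,0,0,-28,-22,-14,0,0,0]'
python3 -m pendant '[-13,-10,-10,0,0,0,-26,-20,-14,0,0,0,-28,-22,-14,0,0,0,-28,-22,-14,0,0,0,-28,-22,-14,0,0,0]'
python3 -m pendant '[-28,-22,-14,0,0,0,-28,-22,-14,0,0,0,-28,-22,-14,0,0,0,-28,-22,-14,0,0,0,-28,-22,-14,0,0,0]'
python3 -m pendant '[-28,-22,-10,0,0,0,-28,-22,-4,0,0,0,-28,-22,0,0,0,0,-20,-16,0,0,0,0,-10,-8,0,0,0,0]'
python3 - <<'E'
from h import *
print(ctrl.sense()["qpos"].round(3))
c=snap("wrist");print(c["vfov"],c["k1"],c["hand_eye"].round(3).tolist());print(c["T"].round(4).tolist())
np.save("pics/w1.npy",c,allow_pickle=True);cv2.imwrite("pics/w1.png",c["color"][...,::-1])
E
```

```text
time_s: 0.6
tool_pos: [0.3307, 0.4893, 0.3198]
tcp_rot: [-3.142, 0.001, 2.76]
wrist_force: [0.0, -0.3, 1.2]
gripper_width: 0.0878
gripper_force: 0.0
time_s: 1.1
tool_pos: [0.4192, 0.3348, 0.39]
tcp_rot: [3.141, 0.001, 2.76]
wrist_force: [-0.1, 0.9, 0.1]
gripper_width: 0.0881
gripper_force: 0.0
time_s: 1.6
tool_pos: [0.4916, 0.2085, 0.4033]
tcp_rot: [-3.141, 0.001, 2.757]
wrist_force: [0.3, -0.5, 0.1]
gripper_width: 0.0881
gripper_force: 0.0
[ 3.550e-01 -6.300e-02  1.690e+00 -1.000e-03  1.514e+00 -8.310e-01]
63.71497218354005 -0.0810353996668009 [[0.0, 0.956, 0.294, 0.075], [1.0, -0.001, 0.001, 0.001], [0.001, 0.294, -0.956, -0.132], [0.0, 0.0, 0.0, 1.0]]
[[-0.927, 0.3752, 0.0007, 0.4916], [0.3752, 0.927, -0.0006, 0.2085], [-0.0009, -0.0003, -1.0, 0.4033], [0.0, 0.0, 0.0, 1.0]]
```

View pics/w1.png

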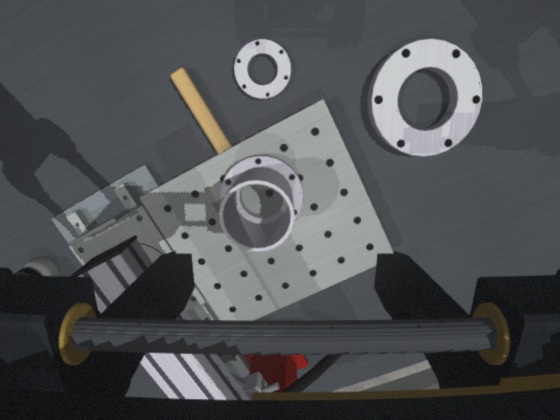

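The wrist view shows the tube top at (258,215) on its flange (262,190), the perforated plate, the rail end (120,270), part of the carriage (110,235), and the decoy rings at (262,68) and (427,97). The camera sits on the tool +x side.

```bash
cat > m.py <<'E'
from h import *
from scipy.optimize import least_squares
def circ_outer(q,r):
    # circle of radius r enclosing hull points of q
    h=cv2.convexHull(q[:,:2].astype(np.float32)).reshape(-1,2)
    f=lambda p:np.hypot(h[:,0]-p[0],h[:,1]-p[1])-r
    s=least_squares(f,q[:,:2].mean(0),loss="soft_l1",f_scale=.001);return s.x,np.abs(s.fun).mean()
def report(c,near=(.535,.158)):
    P=cloud(c);z=P[...,2]
    for nm,h,r in(("tubetop",.155,.045),("flange",.065,.06)):
        m=(np.abs(z-h)<.005)&(np.hypot(P[...,0]-near[0],P[...,1]-near[1])<.085)
        q=P[m]
        if len(q)<40: print(nm,"few");continue
        q=q[np.abs(q[:,2]-np.median(q[:,2]))<.003]
        x,e=circ_outer(q,r);print(nm,len(q),"z",np.median(q[:,2]).round(4),"c",x.round(4),"res",e.round(4))
E
python3 - <<'E'
from m import *
for n in("scene0","side0","w1"):
    print(n);c=np.load(f"pics/{n}.npy",allow_pickle=True).item();report(c)
P=cloud(c);z=P[...,2]
for nm,a,b in(("plate",.041,.049),("rail",.238,.25)):
    m=((z>a)&(z<b)&(P[...,1]<.34)).astype(np.uint8);k,l,st,ce=cv2.connectedComponentsWithStats(m)
    for i in range(1,k):
        if st[i,4]>300:
            q=P[l==i];r=cv2.minAreaRect((q[:,:2]*1000).astype(np.float32));print(nm,st[i],np.median(q[:,2]),np.round(r[0],1),np.round(r[1],1),r[2],np.round(cv2.boxPoints(r),1).tolist())
# other things on bench
m=((z>.008)&(z<.04)).astype(np.uint8);k,l,st,ce=cv2.connectedComponentsWithStats(m)
for i in range(1,k):
    if st[i,4]>400: q=P[l==i];print(st[i],q.mean(0).round(3),q.min(0).round(3),q.max(0).round(3))
E
```

```text
scene0
tubetop 233 z 0.1552 c [0.528  0.1596] res 0.0005
flange 433 z 0.0656 c [0.5284 0.1593] res 0.0004
side0
tubetop 82 z 0.1517 c [0.5272 0.1552] res 0.0008
flange 288 z 0.0623 c [0.5273 0.1529] res 0.0017
w1
tubetop 930 z 0.1541 c [0.5266 0.1597] res 0.0008
flange 1811 z 0.0645 c [0.5274 0.159 ] res 0.0047
plate [   69   100   324   220 28642] 0.044578797921792285 [589.6  72.1] [271.5 465.2] 5.382031440734863 [[432.6000061035156, 290.8999938964844], [476.20001220703125, -172.1999969482422], [746.5, -146.6999969482422], [702.9000244140625, 316.3999938964844]]
plate [241 184  42  31 975] 0.04444521634422377 [533.1 152.9] [62.3 45.4] 46.14036178588867 [[495.1000061035156, 146.1999969482422], [527.9000244140625, 114.69999694824219], [571.0999755859375, 159.6999969482422], [538.2999877929688, 191.10000610351562]]
rail [  71  248   68   65 1979] 0.2449127652111694 [508.9  13.9] [49.2 62.8] 7.730226039886475 [[480.29998779296875, 41.70000076293945], [488.79998779296875, -20.5], [537.5, -13.899999618530273], [529.0999755859375, 48.400001525878906]]
rail [ 140  353   91   47 2757] 0.24478438569066113 [647.8  26. ] [101.4  60.9] 5.394912242889404 [[594.4000244140625, 51.599998474121094], [600.2000122070312, -9.100000381469727], [701.0999755859375, 0.5], [695.4000244140625, 61.20000076293945]]
[ 234   39   57   60 1890] [0.361 0.227 0.013] [0.32  0.186 0.008] [0.403 0.268 0.017]
[ 368   38  114  118 7889] [0.486 0.434 0.026] [0.406 0.351 0.008] [0.573 0.519 0.031]
[ 170   68   63   87 1555] [0.382 0.121 0.023] [0.315 0.099 0.013] [0.45  0.141 0.04 ]
[  52  165  108   78 3207] [ 0.452 -0.091  0.016] [ 0.42  -0.2    0.008] [0.505 0.013 0.04 ]
[224 355  56  23 615] [ 0.823 -0.003  0.024] [ 0.786 -0.048  0.009] [0.861 0.068 0.04 ]
```

Scene and wrist cameras agree on the fit-up at (0.528, 0.159), which is station (-138, 249); heights match (tube top 155, flange top 65, plate 45). Station origin is (0.6885, -0.0759) with yaw 5.35°, and the seat is at x_s ≈ -108. I will push the rim with the open fingers as a fork heading along -y_s. The tool will tilt 45°, with the camera underneath, so it passes below the rail.

```bash

python3 -m pendant '[0,0,0,0,0,7.82,0,0,0,0,0,7.82,0,0,0,0,0,7.82,0,0,0,0,0,7.82,0,0,0,0,0,7.82]' 0.75 30 >/dev/null
python3 -m pendant '[0,0,0,0,0,7.82,0,0,0,0,0,7.82,0,0,0,0,0,7.82,0,0,0,0,-7.5,0,0,0,0,0,-7.5,0]'
python3 -m pendant '[0,0,0,0,-7.5,0,0,0,0,0,0,0,0,0,0,0,0,0,0,0,0,0,0,0,0,0,0,0,0,0]'
python3 - <<'E'
from h import *
s=ctrl.sense();print(s["qpos"].round(3));print(toolT(s).round(3))
E
```

```text
time_s: 2.65
tool_pos: [0.4909, 0.2107, 0.4042]
tcp_rot: [3.139, 0.266, 1.665]
wrist_force: [0.7, 0.7, -0.5]
gripper_width: 0.0657
gripper_force: 0.0
time_s: 3.15
tool_pos: [0.4912, 0.2105, 0.4035]
tcp_rot: [3.14, 0.391, 1.666]
wrist_force: [-0.1, 0.6, -0.2]
gripper_width: 0.0664
gripper_force: 0.0
[ 0.567  0.04   1.632 -0.348  1.649  0.475]
[[-0.088  0.995  0.038  0.491]
 [ 0.92   0.096 -0.379  0.21 ]
 [-0.381  0.001 -0.925  0.404]
 [ 0.     0.     0.     1.   ]]
```

```bash

python3 -m pendant '[0,0,0,0,-7.5,0,0,0,0,0,-7.5,0,0,0,0,0,-7.5,0,0,0,0,0,0,0,0,0,0,0,0,0]' >/dev/null
python3 -m pendant '[35,6.4,22,0,0,0,35,6.4,22,0,0,0,35,6.4,22,0,0,0,35,6.4,22,0,0,0,35,6.4,22,0,0,0]' 
python3 -m pendant '[17,0,17,0,0,0,17,0,17,0,0,0,17,0,17,0,0,0,17,0,17,0,0,0,17,0,17,0,0,0]'
cat >> h.py <<'E'
O=np.array([.6885,-.0759]);YAW=np.radians(5.35)
RS=np.array([[np.cos(YAW),-np.sin(YAW)],[np.sin(YAW),np.cos(YAW)]])
def st(p):return (np.asarray(p)[:2]-O)@RS*1e3
def pose():
    s=ctrl.sense();T=toolT(s);A=np.eye(3);A[:2,:2]=RS.T
    print("t",round(s["time_s"],2),"st",st(T[:3,3]).round(1),"z",(T[2,3]*1e3).round(1),"F",np.round(A@s["wrist_force"],1),"q",s["qpos"].round(2));print((A@T[:3,:3]).round(3).tolist())
    # finger tip corners (closest-in-plane), station mm
    for k in(-9,9):
        p=T[:3,3]+T[:3,:3]@np.array([k/1e3,0,.014]);print("tip",k,st(p).round(1),(p[2]*1e3).round(1))
E
python3 -c "
from h import *
pose()"
```

```text
time_s: 4.15
tool_pos: [0.5198, 0.2599, 0.2018]
tcp_rot: [3.137, 0.78, 1.662]
wrist_force: [0.1, 0.5, 0.2]
gripper_width: 0.0662
gripper_force: 0.0
time_s: 4.65
tool_pos: [0.5201, 0.2599, 0.082]
tcp_rot: [3.137, 0.78, 1.661]
wrist_force: [0.1, -1.0, 1.0]
gripper_width: 0.0662
gripper_force: 0.0
t 4.65 st [-136.3  350.1] z 82.0 F [ 0. -1.  1.] q [ 0.74  0.56  1.73 -0.61  1.42  0.92]
[[0.002, 1.0, 0.003], [0.711, 0.001, -0.703], [-0.703, 0.003, -0.711]]
tip -9 [-136.3  333.8] 78.4
tip 9 [-136.3  346.6] 65.7
```

```bash

python3 -m pendant '[4,-1,4,0,0,0,4,-1,4,0,0,0,4.4,0,4.4,0,0,0,0,0,0,0,0,0,0,0,0,0,0,0]' >/dev/null
python3 -m pendant '[-3.5,0,3.5,0,0,0,-3.5,0,3.5,0,0,0,-3.5,0,3.5,0,0,0,-3.5,0,3.5,0,0,0,-3.5,0,3.5,0,0,0]' 
python3 - <<'E'
from m import *
pose()
a=snap("side");b=snap("wrist");report(b)
cv2.imwrite("pics/pre.png",np.hstack([cv2.resize(a["color"][110:310,150:400],(500,400)),cv2.resize(b["color"],(300,225))[:, :].copy() if 0 else cv2.copyMakeBorder(cv2.resize(b["color"],(300,225)),0,175,0,0,0)])[...,::-1])
E
```

```text
time_s: 5.65
tool_pos: [0.5189, 0.2347, 0.0635]
tcp_rot: [-3.142, 0.785, 1.668]
wrist_force: [0.6, -0.2, -0.4]
gripper_width: 0.0659
gripper_force: 0.0
t 5.65 st [-139.9  325. ] z 63.5 F [ 0.6 -0.2 -0.4] q [ 0.72  0.56  1.78 -0.63  1.38  0.93]
[[-0.003, 1.0, 0.003], [0.707, 0.004, -0.707], [-0.707, -0.0, -0.707]]
tip -9 [-139.9  308.8] 59.9
tip 9 [-139.9  321.5] 47.2
tubetop few
flange 3084 z 0.0648 c [0.5241 0.1881] res 0.0008
```

View pics/pre.png

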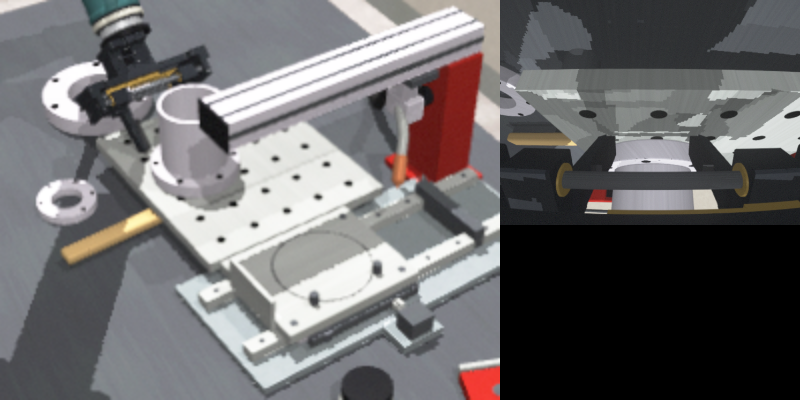

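The side view shows the fork tips behind the flange rim at (150,140), low on the plate, with the tool clear of the tube. The wrist view shows the fork centred on the flange. I push gently now.

```bash

python3 -m pendant '[-1.1,0.3,1.1,0,0,0,-1.1,0.3,1.1,0,0,0,-1.1,0.3,1.1,0,0,0,-1.1,0.3,1.1,0,0,0,-1.1,0.3,1.1,0,0,0]' >/dev/null
python3 -m pendant '[-1.1,0,1.1,0,0,0,-1.1,0,1.1,0,0,0,-1.1,0,1.1,0,0,0,-1.1,0,1.1,0,0,0,-1.1,0,1.1,0,0,0]' 
python3 - <<'E'
from m import *
pose()
b=snap("scene");report(b,(.528,.155))
E
```

```text
time_s: 6.75
tool_pos: [0.5217, 0.2203, 0.0634]
tcp_rot: [3.141, 0.784, 1.668]
wrist_force: [-0.6, 2.7, -0.5]
gripper_width: 0.0661
gripper_force: 1.9
t 6.75 st [-138.4  310.5] z 63.4 F [-0.3  2.7 -0.5] q [ 0.7   0.55  1.79 -0.64  1.36  0.92]
[[-0.003, 1.0, 0.003], [0.708, 0.004, -0.706], [-0.706, 0.0, -0.708]]
tip -9 [-138.3  294.2] 59.8
tip 9 [-138.4  307. ] 47.1
tubetop 226 z 0.1552 c [0.5286 0.1571] res 0.0007
flange 465 z 0.0655 c [0.5291 0.1576] res 0.004
```

```bash

python3 -m pendant '[-1.5,0.4,1.5,0,0,0,-2,0.8,2,0,0,0,-2.2,0.8,2.2,0,0,0,-2.5,1,2.5,0,0,0,-2.8,1.1,2.8,0,0,0]' >/dev/null
python3 -m pendant '[-3,1.2,3,0,0,0,-3,1.2,3,0,0,0,-3,1.2,3,0,0,0,-3,1.2,3,0,0,0,-3,1.2,3,0,0,0]' | grep force
python3 -m pendant '[-3,1.2,3,0,0,0,-3,1.2,3,0,0,0,-3,1.2,3,0,0,0,-3,1.2,3,0,0,0,-3,1.2,3,0,0,0]' | grep force
python3 -m pendant '[-3,1.2,3,0,0,0,-3,1.2,3,0,0,0,-3,1.2,3,0,0,0,-3,1.2,3,0,0,0,-2,0.8,2,0,0,0]' | grep force
python3 - <<'E'
from m import *
pose()
b=snap("scene");report(b,(.548,.085));b=snap("side");report(b,(.548,.085))
E
```

```text
wrist_force: [-1.8, 3.7, -0.1]
gripper_force: 2.0
wrist_force: [-1.2, 2.5, -0.6]
gripper_force: 2.0
wrist_force: [-2.2, 3.9, 0.1]
gripper_force: 2.1
t 8.8 st [-116.3  231.9] z 63.4 F [-1.8  4.1  0.1] q [ 0.58  0.51  1.85 -0.71  1.29  0.87]
[[-0.003, 1.0, 0.002], [0.707, 0.004, -0.707], [-0.707, -0.0, -0.707]]
tip -9 [-116.2  215.6] 59.9
tip 9 [-116.3  228.4] 47.2
tubetop 158 z 0.155 c [0.5581 0.0804] res 0.0006
flange 206 z 0.0656 c [0.5556 0.1108] res 0.0048
tubetop few
flange 349 z 0.0626 c [0.5558 0.0745] res 0.0026
```

```bash

python3 -m pendant '[-2,0.7,2,0,0,0,-3,1.1,3,0,0,0,-3,1.1,3,0,0,0,-3,1.1,3,0,0,0,-3,1.1,3,0,0,0]' | grep force
python3 -m pendant '[-3,1.1,3,0,0,0,-3,1.1,3,0,0,0,-3,0,3,0,0,0,-3,0,3,0,0,0,-3,0,3,0,0,0]' | grep force
python3 -m pendant '[-3,0,3,0,0,0,-3,0,3,0,0,0,-3,0,3,0,0,0,-3,0,3,0,0,0,-3,0,3,0,0,0]' | grep force
python3 -m pendant '[-3,0,3,0,0,0,-3,0,3,0,0,0,-3,0,3,0,0,0,-2,0,2,0,0,0,-1,0,1,0,0,0]' | grep force
python3 - <<'E'
from m import *
pose()
a=snap("side");cv2.imwrite("pics/mid.png",cv2.resize(a["color"][80:320,130:430],(750,600))[...,::-1])
b=snap("scene");P=cloud(b);q=P[(abs(P[...,2]-.155)<.004)&(np.hypot(P[...,0]-.57,P[...,1])<.09)];print(len(q),q.mean(0))
E
```

```text
wrist_force: [-2.0, 4.3, 0.5]
gripper_force: 2.2
wrist_force: [-0.9, 4.6, -1.0]
gripper_force: 2.2
wrist_force: [-0.6, 3.6, -0.5]
gripper_force: 2.2
wrist_force: [-0.6, 4.8, -0.2]
gripper_force: 2.4
t 10.9 st [-108.8  152.8] z 63.5 F [-0.1  4.9 -0.2] q [ 0.46  0.47  1.92 -0.78  1.22  0.82]
[[-0.003, 1.0, 0.002], [0.707, 0.003, -0.707], [-0.707, -0.0, -0.707]]
tip -9 [-108.8  136.6] 59.9
tip 9 [-108.8  149.3] 47.2
114 [ 0.57913561 -0.02524053  0.15466706]
```

View pics/mid.png

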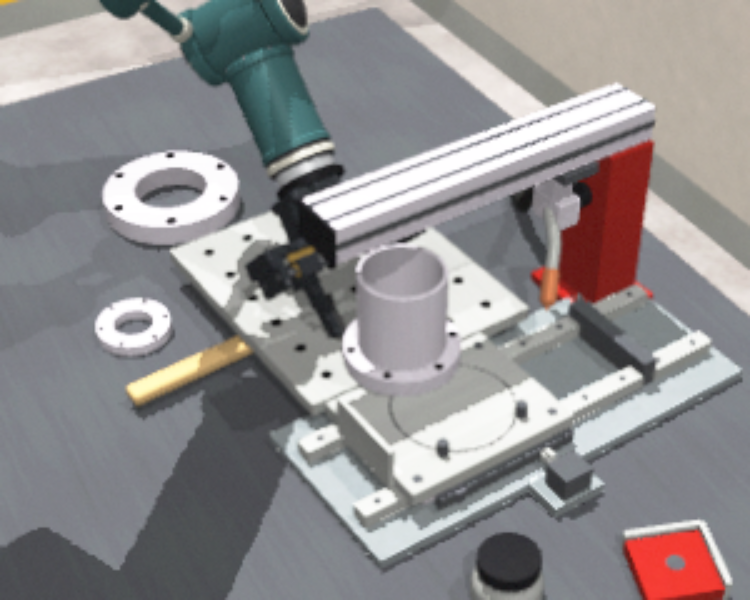

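The side view shows the flange crossing onto the carriage at (405,350) with the tube centred. The wrist collar (305,160) will come close to the rail at the end of the push. I back off 6 mm and lower the tool to about 37° for clearance.

```bash

python3 -m pendant '[1.4,0,-1.4,0,0,0,2.8,0,-2.8,0,0,0,0,0,0,0,-4,0,0,0,0,0,-4,0,0,0,0,0,0,0]'
python3 - <<'E'
from m import *
pose()
for n in("scene","side"):
  b=snap(n);P=cloud(b);m=(abs(P[...,2]-.153)<.005)&(np.hypot(P[...,0]-.57,P[...,1])<.075);q=P[m];x,e=circ_outer(q,.045);print(n,len(q),x.round(4),e.round(4),st(x).round(1))
E
```

```text
time_s: 11.5
tool_pos: [0.5644, 0.0728, 0.062]
tcp_rot: [-3.136, 0.927, 1.674]
wrist_force: [-0.1, 0.1, 0.1]
gripper_width: 0.0662
gripper_force: 0.1
t 11.5 st [-109.7  159.6] z 62.0 F [-0.1  0.1  0.1] q [ 0.51  0.55  1.89 -0.85  1.32  0.91]
[[-0.006, 1.0, 0.002], [0.6, 0.005, -0.8], [-0.8, -0.003, -0.6]]
tip -9 [-109.6  143. ] 60.8
tip 9 [-109.7  153.8] 46.4
scene 144 [0.5737 0.0031] 0.0006 [-107.    89.3]
side 213 [ 0.5726 -0.0021] 0.0012 [-108.5   84.3]
```

```bash

python3 -m pendant '[-1.8,0.5,0.8,0,0,0,-1.2,0.5,1.6,0,0,0,-1.2,0,1.6,0,0,0,-1.2,0,1.6,0,0,0,-1.2,0,1.6,0,0,0]' | grep t_force
python3 -m pendant '[-1.8,0,2.4,0,0,0,-2.4,0,3.2,0,0,0,-2.4,0,3.2,0,0,0,-2.4,0,3.2,0,0,0,-2.4,0,3.2,0,0,0]' | grep t_force
python3 -m pendant '[-2.4,0,3.2,0,0,0,-2.4,0,3.2,0,0,0,-2.4,0,3.2,0,0,0,-2.4,0,3.2,0,0,0,-2.4,0,3.2,0,0,0]' | grep t_force
python3 -m pendant '[-2.4,0,3.2,0,0,0,-2.4,0,3.2,0,0,0,-2.4,0,3.2,0,0,0,-1.8,0,2.4,0,0,0,-1.2,0,1.6,0,0,0]' | grep t_force
cat >> m.py <<'E'
def tube(near,cs=("scene","side")):
    for n in cs:
        b=snap(n);P=cloud(b);z=P[...,2]
        for nm,h,r in(("tube",.1535,.045),("flange",.0638,.06)):
            m=(abs(z-h)<.004)&(np.hypot(P[...,0]-near[0],P[...,1]-near[1])<r+.015);q=P[m]
            if len(q)>30:x,e=circ_outer(q,r);print(n,nm,len(q),x.round(4),e.round(4),st(x).round(1))
        q=P[(abs(z-.068)<.006)&(P[...,0]<near[0]-.08)&(P[...,0]>.42)&(abs(P[...,1]-near[1])<.15)]
        if len(q)>10:print(n,"lip",len(q),np.median(q,0).round(4),st(np.median(q,0)).round(1))
    return b
E
python3 - <<'E'
from m import *
pose()
tube((.579,-.058))
E
```

```text
wrist_force: [-1.1, 5.0, 1.2]
wrist_force: [-0.5, 4.7, 2.6]
wrist_force: [-1.0, 4.5, 3.4]
wrist_force: [-0.6, 4.7, 1.8]
t 13.6 st [-107.6   93.1] z 64.3 F [-0.1  4.7  1.8] q [ 0.41  0.51  1.94 -0.92  1.26  0.88]
[[-0.002, 1.0, 0.003], [0.602, 0.004, -0.799], [-0.799, -0.0, -0.602]]
tip -9 [-107.5   76.5] 63.0
tip 9 [-107.6   87.3] 48.6
scene tube 301 [ 0.5804 -0.0574] 0.0008 [-105.9   28.5]
scene flange 548 [ 0.5806 -0.0547] 0.0021 [-105.4   31.1]
scene lip 36 [ 0.484  -0.126   0.0684] [-208.3  -30.8]
side tube 182 [ 0.5789 -0.0623] 0.0012 [-107.9   23.8]
side flange 444 [ 0.5764 -0.0607] 0.0027 [-110.2   25.6]
side lip 95 [ 0.4773 -0.0956  0.0692] [-2.121e+02  1.000e-01]
```

```bash

python3 -m pendant '[-0.6,0,2.1,0,0,0,-1.2,0,2.9,0,0,0,-1.8,0,2.4,0,0,0,-1.8,0,2.4,0,0,0,-1.8,0,2.4,0,0,0]' | grep t_force
python3 -m pendant '[-1.2,0,1.6,0,0,0,-1.2,0,1.6,0,0,0,-1.2,0,1.6,0,0,0,-0.9,0,1.2,0,0,0,-0.6,0,0.8,0,0,0]' | grep t_force
python3 - <<'E'
from m import *
pose()
tube((.58,-.082))
a=cams.camera("side");cv2.imwrite("pics/end.png",cv2.resize(a["color"][80:320,130:430],(750,600))[...,::-1])
E
```

```text
wrist_force: [-0.2, 6.7, 4.7]
wrist_force: [-0.4, 6.1, 4.3]
t 14.7 st [-107.   71.] z 63.1 F [0.2 6.1 4.3] q [ 0.38  0.5   1.96 -0.95  1.23  0.88]
[[-0.002, 1.0, 0.004], [0.602, 0.004, -0.799], [-0.799, 0.001, -0.602]]
tip -9 [-106.9   54.4] 61.9
tip 9 [-107.    65.3] 47.5
scene tube 295 [ 0.5834 -0.0785] 0.0009 [-104.9    7.3]
scene flange 591 [ 0.5826 -0.075 ] 0.0094 [-105.4   10.8]
side tube 190 [ 0.5813 -0.0827] 0.0011 [-107.4    3.2]
side flange 478 [ 0.5808 -0.0853] 0.0066 [-108.1    0.7]
side lip 95 [ 0.4772 -0.0932  0.0699] [-212.     2.4]
```

View pics/end.png

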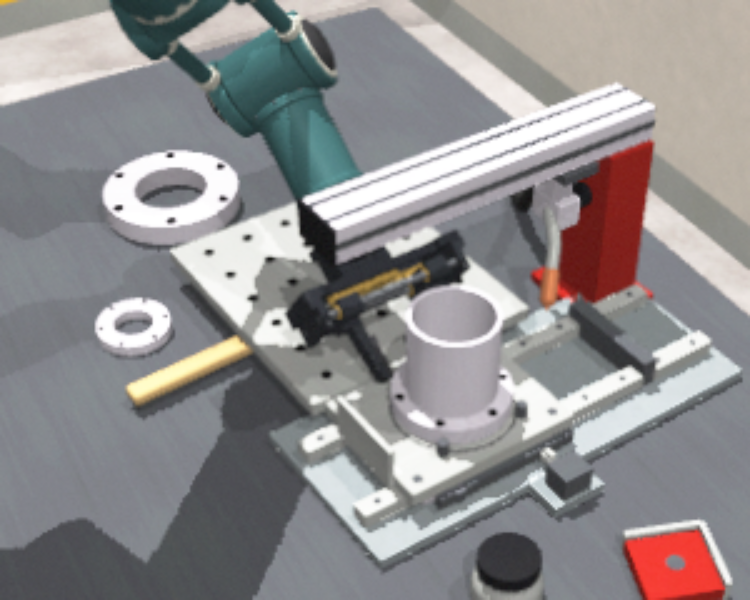

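The flange at (455,405) is about 6 mm short of the pins, the tube is centred, and the arm clears the rail. I creep on, watching the force.

```bash

python3 -m pendant '[-0.6,0,0.8,0,0,0,-0.6,0,0.8,0,0,0,-0.6,0,0.8,0,0,0,-0.6,0,0.8,0,0,0,-0.3,0,0.4,0,0,0]' | grep -E "t_force|pos"
python3 -m pendant '[-0.3,0,0.4,0,0,0,-0.3,0,0.4,0,0,0,-0.3,0,0.4,0,0,0,-0.3,0,0.4,0,0,0,0,0,0,0,0,0]' | grep -E "t_force|pos"
python3 - <<'E'
from m import *
pose()
tube((.581,-.087))
E
```

```text
tool_pos: [0.5758, -0.0196, 0.0631]
wrist_force: [-0.3, 6.6, 3.7]
tool_pos: [0.5761, -0.0206, 0.0631]
wrist_force: [-1.4, 10.8, 4.9]
t 15.85 st [-106.8   65.6] z 63.1 F [-0.4 10.9  4.9] q [ 0.37  0.5   1.96 -0.96  1.23  0.87]
[[-0.001, 1.0, 0.004], [0.603, 0.004, -0.798], [-0.798, 0.001, -0.603]]
tip -9 [-106.7   49. ] 61.9
tip 9 [-106.7   59.8] 47.5
scene tube 306 [ 0.5836 -0.0828] 0.0009 [-105.1    2.9]
scene flange 583 [ 0.5832 -0.0824] 0.0053 [-105.4    3.4]
side tube 189 [ 0.5812 -0.0866] 0.001 [-107.9   -0.7]
side flange 473 [ 0.5795 -0.0872] 0.006 [-109.6   -1.1]
side lip 95 [ 0.4773 -0.0943  0.0683] [-212.     1.3]
```

```bash

python3 -m pendant '[-0.3,0,0.4,0,0,0,-0.3,0,0.4,0,0,0,-0.3,0,0.4,0,0,0,-0.3,0,0.4,0,0,0,0,0,0,0,0,0]' | grep -E "t_force|pos"
python3 - <<'E'
from m import *
pose()
for n in("scene","side"):
    c=snap(n);cv2.imwrite(f"pics/{n}_p.png",c["color"][...,::-1]);np.save(f"pics/{n}_p.npy",c,allow_pickle=True)
tube((.581,-.087))
a=cv2.imread("pics/side_p.png")[190:275,265:350];b=cv2.imread("pics/scene_p.png")[180:275,185:280]
cv2.imwrite("pics/pins.png",np.hstack([cv2.resize(a,(400,400),interpolation=3),cv2.resize(b,(400,400),interpolation=3)]))
E
```

```text
tool_pos: [0.5764, -0.0212, 0.0631]
wrist_force: [-4.0, 17.7, 8.0]
t 16.45 st [-106.5   64.9] z 63.1 F [-2.3 18.   8. ] q [ 0.37  0.5   1.96 -0.96  1.23  0.87]
[[-0.001, 1.0, 0.005], [0.604, 0.005, -0.797], [-0.797, 0.002, -0.604]]
tip -9 [-106.4   48.3] 61.8
tip 9 [-106.5   59.2] 47.5
scene tube 307 [ 0.5838 -0.083 ] 0.0007 [-104.9    2.7]
scene flange 578 [ 0.584  -0.0819] 0.0049 [-104.6    3.7]
side tube 191 [ 0.5816 -0.0878] 0.0011 [-107.5   -1.9]
side flange 469 [ 0.5801 -0.0873] 0.0067 [-109.    -1.2]
side lip 102 [ 0.4776 -0.088   0.0698] [-211.2    7.6]
```

View pics/pins.png

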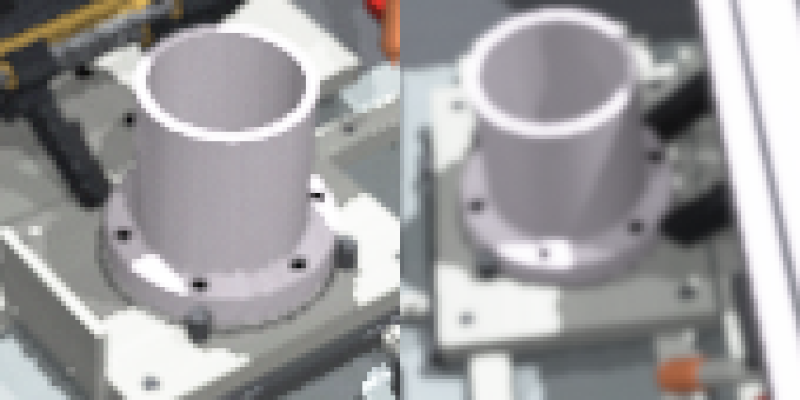

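Both pins at (198,325) and (345,250) in the left crop touch the rim, and the push force stalled at 18 N with an x reaction of only about 2 N, the carriage drag. So the fit-up bears on both pins with the tube centred. I withdraw the fork gently.

```bash

python3 -m pendant '[0.3,0,-0.4,0,0,0,0.6,0,-0.8,0,0,0,1.2,0,-1.6,0,0,0,1.8,0,-2.4,0,0,0,2.4,0,-3.2,0,0,0]' | grep t_force
python3 -m pendant '[4.8,0,-6.4,0,0,0,9,0,-12,0,0,0,12,0,-16,0,0,0,12,0,-16,0,0,0,12,0,-16,0,0,0]' | grep t_force
python3 -m pendant '[12,0,-16,0,0,0,12,0,-16,0,0,0,12,0,-16,0,0,0,12,0,-16,0,0,0,12,0,-16,0,0,0]' | grep t_force
python3 -m pendant '[-16,0,-12,0,0,0,-32,0,-24,0,0,0,-32,0,-24,0,0,0,-32,0,-24,0,0,0,-32,0,-24,0,0,0]' | grep t_force
python3 -m pendant '[-32,0,-24,0,0,0,-32,0,-24,0,0,0,-32,0,-24,0,0,0,0,0,0,0,7.6,0,0,0,0,0,7.6,0]' 0 20| grep t_force
python3 -m pendant '[0,0,0,0,7.6,0,0,0,0,0,7.6,0,0,0,0,0,7.6,0,0,0,0,0,7.6,0,0,0,0,0,7.6,0]' | grep t_force
python3 - <<'E'
from m import *
pose()
tube((.582,-.086))
E
```

```text
wrist_force: [0.1, 0.3, -0.4]
wrist_force: [-0.3, -0.2, -0.8]
wrist_force: [0.5, -0.4, -0.3]
wrist_force: [1.7, 0.2, 0.2]
wrist_force: [-0.2, -0.2, 0.7]
wrist_force: [0.1, -0.1, -0.7]
t 19.65 st [-108.5  254.9] z 365.7 F [ 0.1 -0.1 -0.7] q [0.25 0.03 1.66 0.01 1.44 0.15]
[[-0.004, 1.0, 0.003], [1.0, 0.004, 0.009], [0.009, 0.003, -1.0]]
tip -9 [-108.4  246.1] 351.7
tip 9 [-108.4  264.1] 351.8
scene tube 303 [ 0.5839 -0.0825] 0.0007 [-104.8    3.2]
scene flange 542 [ 0.584  -0.0842] 0.0015 [-104.9    1.5]
side tube 191 [ 0.5815 -0.0864] 0.001 [-107.5   -0.5]
side flange 451 [ 0.5798 -0.0915] 0.0031 [-109.6   -5.4]
side lip 89 [ 0.4767 -0.0943  0.0691] [-212.6    1.5]
```

```bash

python3 -m pendant '[0,0,0,0,0,-8.2,0,0,0,0,0,-8.2,0,0,0,0,0,-8.2,0,0,0,0,0,-8.2,0,0,0,0,0,-8.2]' | grep t_force
python3 -m pendant '[0,0,0,0,0,-8.2,0,0,0,0,0,-8.2,0,0,0,0,0,-8.2,0,0,0,0,0,-8.2,0,0,0,0,0,-8.2]' | grep t_force
python3 -m pendant '[0,0,0,0,0,-8.2,10,-20,0,0,0,0,18,-35,0,0,0,0,18,-35,0,0,0,0,18,-35,0,0,0,0]' | grep t_force
python3 -m pendant '[20,-35,0,0,0,0,20,-35,0,0,0,0,20,-35,0,0,0,0,18,-35,0,0,0,0,10,-20,0,0,0,0]' | grep t_force
python3 - <<'E'
from m import *
pose();c=snap("wrist");np.save("pics/w2.npy",c,allow_pickle=True);cv2.imwrite("pics/w2.png",c["color"][...,::-1])
P=cloud(c);z=P[...,2]
for nm,h in(("tube",.154),("flange",.0645)):
    m=(abs(z-h)<.004)&(np.hypot(P[...,0]-.583,P[...,1]+.085)<.08);q=P[m]
    if len(q)>30:x,e=circ_outer(q,dict(tube=.045,flange=.06)[nm]);print(nm,len(q),x,e,st(x))
q=P[(abs(z-.0775)<.003)&(P[...,0]<.5)&(P[...,0]>.42)&(P[...,1]<0)]
if len(q):print("lip top",len(q),st(q.mean(0)),q.mean(0),cv2.minAreaRect((q[:,:2]*1e3).astype(np.float32)))
E
```

```text
wrist_force: [0.1, -0.1, -0.1]
wrist_force: [-0.5, 0.7, 0.7]
wrist_force: [0.5, -0.7, 0.0]
wrist_force: [0.4, -0.1, -0.1]
t 21.75 st [-260.   -32.5] z 362.4 F [ 0.4 -0.1 -0.1] q [-0.35 -0.22  1.9  -0.    1.46 -2.02]
[[-1.0, -0.007, -0.003], [-0.007, 1.0, 0.0], [0.003, 0.0, -1.0]]
tip -9 [-251.   -32.4] 348.4
tip 9 [-269.   -32.6] 348.4
flange 1055 [ 0.58174943 -0.08609837] 0.0020362928117067676 [-107.23642866   -0.20057685]
lip top 345 [-211.98240915   -0.65781591] [ 0.47750238 -0.09632008  0.07683523] ((477.5599060058594, -95.71389770507812), (6.203668594360352, 89.42743682861328), 5.647500514984131)
```

View pics/w2.png

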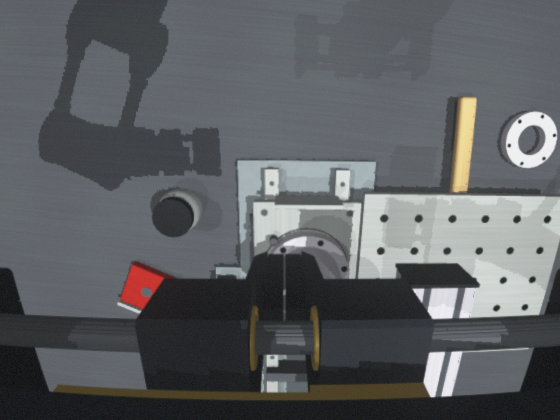

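The wrist view shows the lip (310,205), the flange against the pins (308,255), and the tin (172,215), the square (148,285) and the rail end (435,275) all clear of the descent. I lower the closed fingers in front of the lip.

```bash

python3 -m pendant '[0,0,20,0,0,0,0,0,40,0,0,0,0,0,40,0,0,0,0,0,40,0,0,0,0,0,40,0,0,0]' | grep t_force
python3 -m pendant '[0,0,40,0,0,0,0,0,30,0,0,0,0,0,20,0,0,0,0,0,15,0,0,0,0,0,5,0,0,0]' | grep t_force
python3 -m pendant '[-4,0,0,0,0,0,-6,0,0,0,0,0,-6,0,0,0,0,0,-4,0,0,0,0,0,-2,0,0,0,0,0]' | grep t_force
python3 -c "
from h import *
pose()"
```

```text
wrist_force: [0.4, -0.6, 0.7]
wrist_force: [-0.3, 0.3, 0.3]
wrist_force: [0.2, -0.3, -0.5]
t 23.3 st [-234.9  -30.1] z 72.8 F [ 0.2 -0.3 -0.5] q [-0.33  0.08  2.19  0.    0.88 -2.  ]
[[-1.0, -0.007, 0.001], [-0.007, 1.0, 0.003], [-0.001, 0.003, -1.0]]
tip -9 [-225.9  -30. ] 58.9
tip 9 [-243.9  -30.1] 58.8
```

```bash

python3 -m pendant '[-1.5,0,0,0,0,0,-1.5,0,0,0,0,0,-1.5,0,0,0,0,0,-1.5,0,0,0,0,0,-1.5,0,0,0,0,0]' | grep t_force
python3 -m pendant '[-1.2,0,0,0,0,0,-1.2,0,0,0,0,0,-1.2,0,0,0,0,0,-1.2,0,0,0,0,0,-1.2,0,0,0,0,0]' | grep t_force
python3 -m pendant '[-1.2,0,0,0,0,0,-1.2,0,0,0,0,0,-1.2,0,0,0,0,0,-1.2,0,0,0,0,0,-1.2,0,0,0,0,0]' | grep t_force
python3 -c "
from m import *
pose();tube((.582,-.086))"
```

```text
wrist_force: [0.6, 0.1, 0.2]
wrist_force: [-3.2, -1.8, 1.8]
wrist_force: [-2.5, -2.0, 0.3]
t 24.8 st [-216.6  -29.6] z 71.9 F [-2.7 -1.7  0.3] q [-0.31  0.11  2.15  0.    0.88 -1.98]
[[-1.0, -0.007, -0.0], [-0.007, 1.0, 0.004], [0.0, 0.004, -1.0]]
tip -9 [-207.6  -29.5] 57.9
tip 9 [-225.6  -29.6] 57.9
scene tube 314 [ 0.5927 -0.0821] 0.0008 [-96.    2.7]
scene flange 557 [ 0.5932 -0.0838] 0.0026 [-95.6   1.1]
side tube 174 [ 0.5901 -0.0863] 0.0019 [-98.9  -1.2]
side flange 198 [ 0.6027 -0.0834] 0.0059 [-86.1   0.5]
side lip 41 [ 0.4694 -0.1379  0.069 ] [-223.9  -41.4]
```

```bash

python3 -m pendant '[-1.5,0,0,0,0,0,-2,0,0,0,0,0,-2.4,0,0,0,0,0,-2.8,0,0,0,0,0,-3,0,0,0,0,0]' | grep t_force
python3 -m pendant '[-3,0,0,0,0,0,-3,0,0,0,0,0,-3,0,0,0,0,0,-3,0,0,0,0,0,-3,0,0,0,0,0]' | grep t_force
python3 -m pendant '[-3,0,0,0,0,0,-3,0,0,0,0,0,-3,0,0,0,0,0,-3,0,0,0,0,0,-3,0,0,0,0,0]' | grep t_force
python3 -m pendant '[-3,0,0,0,0,0,-3,0,0,0,0,0,-3,0,0,0,0,0,-3,0,0,0,0,0,-3,0,0,0,0,0]' | grep t_force
python3 -m pendant '[-3,0,0,0,0,0,-3,0,0,0,0,0,-2.5,0,0,0,0,0,-2,0,0,0,0,0,-1.5,0,0,0,0,0]' | grep t_force
python3 -c "
from m import *
pose();tube((.65,-.08))"
```

```text
wrist_force: [-3.3, -1.9, -1.3]
wrist_force: [-3.9, -2.9, -1.1]
wrist_force: [-3.7, -2.4, -0.4]
wrist_force: [-3.5, -2.6, 0.3]
wrist_force: [-3.7, -2.7, -0.4]
t 27.4 st [-147.5  -29. ] z 72.2 F [-4.  -2.4 -0.4] q [-0.26  0.22  2.02  0.    0.9  -1.94]
[[-1.0, -0.007, 0.0], [-0.007, 1.0, 0.004], [-0.0, 0.004, -1.0]]
tip -9 [-138.5  -28.9] 58.2
tip 9 [-156.5  -29.1] 58.1
scene tube 350 [ 0.6612 -0.0761] 0.0008 [-27.2   2.3]
scene flange 657 [ 0.6629 -0.0777] 0.0035 [-25.7   0.6]
side tube 134 [ 0.659  -0.0796] 0.0011 [-29.7  -0.9]
side flange 173 [ 0.6593 -0.0798] 0.0039 [-29.4  -1.1]
side lip 60 [ 0.5404 -0.1316  0.0683] [-152.6  -41.6]
```

```bash

python3 -m pendant '[-1.5,0,0,0,0,0,-1.5,0,0,0,0,0,-1.5,0,0,0,0,0,-1.5,0,0,0,0,0,-1.5,0,0,0,0,0]' | grep t_force
python3 -m pendant '[-1.2,0,0,0,0,0,-1,0,0,0,0,0,-1,0,0,0,0,0,-1,0,0,0,0,0,-1,0,0,0,0,0]' | grep t_force
python3 -m pendant '[-1,0,0,0,0,0,-1,0,0,0,0,0,-1,0,0,0,0,0,-1,0,0,0,0,0,-1,0,0,0,0,0]' | grep t_force
python3 -m pendant '[-1,0,0,0,0,0,-1,0,0,0,0,0,-1,0,0,0,0,0,-1,0,0,0,0,0,-1,0,0,0,0,0]' | grep t_force
python3 -c "
from m import *
pose();tube((.68,-.078))"
```

```text
wrist_force: [-3.0, -0.4, 0.3]
wrist_force: [-4.6, -0.8, 3.4]
wrist_force: [-5.4, -0.9, 4.4]
wrist_force: [-2.0, -0.8, 1.1]
t 29.5 st [-124.6  -29. ] z 72.1 F [-2.  -0.6  1.1] q [-0.25  0.26  1.97  0.    0.91 -1.92]
[[-1.0, -0.007, 0.001], [-0.007, 1.0, 0.003], [-0.001, 0.003, -1.0]]
tip -9 [-115.6  -28.9] 58.1
tip 9 [-133.6  -29. ] 58.1
scene tube 370 [ 0.6843 -0.0733] 0.0008 [-4.  3.]
scene flange 661 [ 0.6839 -0.075 ] 0.0026 [-4.5  1.3]
scene lip 17 [ 0.5841 -0.1228  0.0711] [-108.3  -36.9]
side tube 140 [ 0.6825 -0.0774] 0.0015 [-6.1 -1. ]
side flange 159 [ 0.6831 -0.0768] 0.0048 [-5.5 -0.4]
side lip 59 [ 0.5628 -0.1287  0.0679] [-130.1  -40.9]
```

```bash

for i in 1; do :; done
python3 -m pendant '[-0.5,0,0,0,0,0,-0.5,0,0,0,0,0,-0.5,0,0,0,0,0,-0.5,0,0,0,0,0,-0.5,0,0,0,0,0]' | grep -E "t_force"
python3 -m pendant '[-0.5,0,0,0,0,0,-0.5,0,0,0,0,0,-0.5,0,0,0,0,0,-0.5,0,0,0,0,0,0,0,0,0,0,0]' | grep -E "t_force"
python3 -c "
from m import *
pose();tube((.687,-.076))"
```

```text
wrist_force: [-0.1, -1.0, 1.0]
wrist_force: [-0.2, 0.4, -0.2]
t 30.6 st [-120.5  -28.9] z 72.1 F [-0.1  0.5 -0.2] q [-0.24  0.27  1.96  0.    0.91 -1.92]
[[-1.0, -0.007, 0.0], [-0.007, 1.0, 0.003], [-0.0, 0.003, -1.0]]
tip -9 [-111.5  -28.8] 58.1
tip 9 [-129.5  -28.9] 58.1
scene tube 374 [ 0.6902 -0.073 ] 0.0007 [2.  2.7]
scene flange 657 [ 0.6905 -0.0747] 0.0027 [2.1 1. ]
scene lip 23 [ 0.5839 -0.0545  0.0713] [-102.1   31.1]
side tube 136 [ 0.6884 -0.0767] 0.0012 [-0.2 -0.8]
side flange 161 [ 0.6911 -0.0756] 0.0049 [2.6 0. ]
side lip 59 [ 0.5674 -0.1284  0.0683] [-125.5  -41. ]
```

The carriage snapped home: it moved on without force and the tube centre is now at the station origin. I back away, lift, and inspect.

```bash

python3 -m pendant '[2,0,0,0,0,0,5,0,0,0,0,0,12,0,0,0,0,0,20,0,0,0,0,0,25,0,0,0,0,0]' | grep t_force
python3 -m pendant '[25,0,0,0,0,0,20,0,-10,0,0,0,0,0,-30,0,0,0,0,0,-40,0,0,0,0,0,-40,0,0,0]' | grep t_force
python3 -m pendant '[0,0,-40,0,0,0,0,0,-40,0,0,0,0,0,-40,0,0,0,0,0,-20,0,0,0,0,0,0,0,0,0]' | grep t_force
python3 - <<'E'
from m import *
pose();tube((.687,-.076))
o=[]
for n in("side","scene"):
    c=snap(n);np.save(f"pics/{n}_f.npy",c,allow_pickle=True)
    p=project(c,np.array([[.688,-.076,.06]]))[0].astype(int);o.append(cv2.resize(c["color"][p[1]-55:p[1]+45,p[0]-50:p[0]+50],(400,400),interpolation=3))
cv2.imwrite("pics/fin.png",np.hstack(o)[...,::-1])
# travel of carriage vs fit-up: pins/top rectangle in scene, before and after
for f in("scene_p","scene_f"):
    c=np.load(f"pics/{f}.npy",allow_pickle=True).item();P=cloud(c);z=P[...,2];s=(P[...,:2]-O)@RS*1e3
    m=(abs(z-.0455)<.003)&(abs(s[...,1])<72)&(s[...,0]>-60)&(s[...,0]<95);x=s[...,0][m];print(f,"carriage front edge x",np.percentile(x,[95,99,99.8]).round(1))
    m=(z>.06)&(z<.075)&(abs(s[...,1])<35)&(s[...,0]<-90)&(s[...,0]>-230);print(" lip back x",m.sum(),np.median(s[...,0][m]).round(1))
E
```

```text
wrist_force: [-0.3, -0.2, -0.4]
wrist_force: [0.0, 0.1, -0.4]
wrist_force: [-0.5, -0.6, 0.3]
t 32.2 st [-228.8  -31.3] z 335.9 F [-0.5 -0.5  0.3] q [-0.32 -0.16  1.89  0.    1.4  -2.  ]
[[-1.0, -0.007, 0.007], [-0.007, 1.0, 0.0], [-0.007, 0.0, -1.0]]
tip -9 [-219.7  -31.2] 322.0
tip 9 [-237.7  -31.3] 321.9
scene tube 370 [ 0.6904 -0.073 ] 0.001 [2.1 2.7]
scene flange 676 [ 0.6902 -0.075 ] 0.0028 [1.8 0.8]
scene lip 16 [ 0.5854 -0.0464  0.0702] [-99.9  39. ]
side tube 183 [ 0.6877 -0.077 ] 0.001 [-0.9 -1. ]
side flange 412 [ 0.6878 -0.0778] 0.0023 [-0.9 -1.8]
side lip 104 [ 0.5816 -0.0896  0.0689] [-107.7   -3.7]
scene_p carriage front edge x [93.  94.7 95. ]
 lip back x 15 -145.2
scene_f carriage front edge x [91.4 94.1 94.8]
 lip back x 0 nan
  return _methods._mean(a, axis=axis, dtype=dtype,
  ret = ret.dtype.type(ret / rcount)
```

View pics/fin.png

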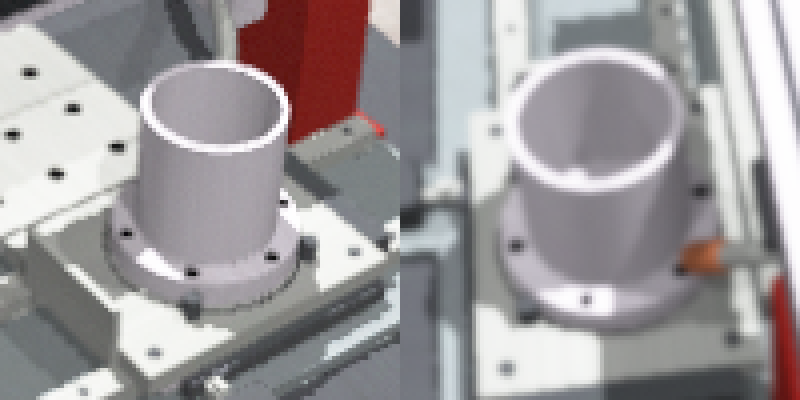

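The rim still looks against both pins at (190,305) and (307,248), with the tube centred and the torch nozzle clear. I check for any slip between fit-up and carriage by registering before and after pictures.

```bash
cat > reg.py <<'E'
from m import *
L=lambda f:np.load(f"pics/{f}.npy",allow_pickle=True).item()
def patch(c,cx,x0,x1,y0,y1,z,mm=.25):
    X,Y=np.meshgrid(np.arange(x0,x1,mm)+cx,np.arange(y0,y1,mm),indexing="ij")
    w=np.stack([X,Y],-1).reshape(-1,2)/1e3@RS.T+O
    p=project(c,np.c_[w,np.full(len(w),z)]).astype(np.float32).reshape(*X.shape,2)
    return cv2.cvtColor(cv2.remap(c["color"],p[...,0],p[...,1],cv2.INTER_CUBIC),cv2.COLOR_RGB2GRAY)
for cam in("side","scene"):
    a,b=L(cam+"_p"),L(cam+"_f")
    for nm,(x0,x1,y0,y1,z) in dict(flange=(-55,55,-58,-30,.0645),tubetop=(-50,50,-50,50,.1547),pinL=(-58,-36,-62,-40,.06),pinR=(36,58,-62,-40,.06),holeL=(-95,-75,-72,-50,.0447),holeR=(70,95,-72,-50,.0447),edge=(-60,60,-90,-66,.0447)).items():
        t=patch(a,-107,x0,x1,y0,y1,z);s=patch(b,0,x0-8,x1+8,y0-8,y1+8,z)
        r=cv2.matchTemplate(s,t,cv2.TM_CCOEFF_NORMED);_,v,_,l=cv2.minMaxLoc(r);print(cam,nm,"shift x",107+l[1]*.25-8,"y",l[0]*.25-8,"corr",round(v,2))
E
python3 reg.py
```

```text
side flange shift x 106.5 y -0.25 corr 0.98
side tubetop shift x 104.5 y -0.5 corr 0.48
side pinL shift x 106.5 y 0.75 corr 0.98
side pinR shift x 106.5 y 0.0 corr 0.99
side holeL shift x 106.5 y -0.25 corr 0.99
side holeR shift x 105.25 y 0.25 corr 0.34
side edge shift x 107.0 y -0.5 corr 0.99
scene flange shift x 107.75 y -1.25 corr 0.74
scene tubetop shift x 106.25 y -1.25 corr 0.77
scene pinL shift x 113.25 y -3.75 corr 0.95
scene pinR shift x 105.75 y -0.75 corr 0.99
scene holeL shift x 107.0 y -1.0 corr 0.92
scene holeR shift x 107.5 y -0.25 corr 0.99
scene edge shift x 105.5 y -0.25 corr 0.92
```

The flange, both pins and the carriage all shifted 106.5 mm together, so nothing slipped and the carriage is home. I hand the job in.

```bash
python3 -c "
from plant import ctrl
print(ctrl.close_job())"
```

```text
the job is handed in; nothing more can be done
None
```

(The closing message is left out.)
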